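Take up a spindle brake through its adjuster slot

TASK

Take the adjusting spoon out of its rack, put its blade down through the slot in the spindle brake unit and push the hidden star wheel tooth by tooth towards the drum until the brake shoe bears on the drum and the wheel will turn no further. Work gently by feel (do not lean on the unit with the spoon with more than 25 N), then put the spoon back in its rack, fully home, and let go. Leave the mill bodies standing where they are.

Things in the scene. Friction and masses are not known exactly. Their poses are not given: they have to be found in the camera images.
- spoon: Adjusting spoon: loose upright tool, about 110 g. Origin at the centre of the blade's lower end (tip), z up the tool, x across the blade's thickness, y across its width. Steel blade 4 (x) by 10 mm (y), z 0 to 32 mm; collar 26 x 26 mm, z 32 to 38 mm; square wooden handle 18 x 18 mm, z 38 to 100 mm. Starts hanging in the rack, collar on the rack's top, x along the rack's x.
- spoon_grip (a point): Grip point on the spoon's handle, 64 mm above the tip, axes as the spoon's. Grip here with the TCP, from above, the fingers closing along the spoon's x (the direction it will push), at some 80 N.
- rack: Fixed black block 60 x 60 x 46 mm, origin under its centre, z up. A vertical through hole 10 mm (its x) by 16 mm (its y) in the middle of its top takes the spoon's blade; the collar then rests on the top.
- rack_hole (a point): Centre of the mouth of the rack's hole, on the rack's top face, 46 mm above the table. Axes as the rack's. With the spoon home its tip is 32 mm below this point.
- unit: Fixed grey spindle brake unit. Origin on the table right under the slot's centre; x from the slot to the drum, z up. Base plate 235 x 110 mm; on it a box 96 (x) by 80 mm (y), 80 mm high, with a 4 mm steel top plate that has the slot, and a window in its -y side. 125 mm along +x the steel drum, 90 mm across, 66 mm high, with an aluminium arbor on it up to 108 mm.
- slot (a point): Centre of the slot, on the top plate's top face, 80 mm above the table, axes as the unit's. Slot 26 mm long (x) by 14 mm wide (y), open to the wheel below. The blade enters with its thickness along x: 11 mm of travel either way along x, 2 mm of play either side in y. It may land on a tooth 8 mm deep: then lift a little, shift some mm along x, try again. 15 to 16 mm deep is right for pushing.
- wheel_axis (a point): Centre of the hidden steel star wheel, 38 mm under the slot's centre; its axis runs along the unit's y. 60 mm across 10 radial teeth, 36 degrees apart, 4 mm thick, 10 mm wide; hub 38 mm across (19 mm below the top face). Tooth phase unknown. Its top is pushed towards +x: about 3 N turns it, it stays where left, and stops dead as the shoe bears, 1.4 to 2 rad from the start (2 to 5 strokes).
- shoe_face (a point): Middle of the pale brown face of the brake shoe, between the box and the drum, 44 mm above the table; axes as the unit's. It moves along the unit's x, 5 mm per radian of the star wheel, from 7 to 10 mm short of the drum at the start. It is moved by the wheel only.
- drum_face (a point): Fixed point of the drum's rim that faces the shoe, 80 mm from the slot along the unit's x, 44 mm above the table; axes as the unit's. The shoe bears on the drum when shoe_face reaches this point (x of shoe_face in this frame 0; negative while there is a gap).
- mill_a: Bystander: white turned mill body 100 mm high, 56 mm across, near the brake unit; origin under its foot.
- mill_b: Bystander: black turned mill body 130 mm high, 56 mm across, near the rack; origin under its foot.
- mill_c: Bystander: red turned mill body 150 mm high, 56 mm across, between the rack and the brake unit; origin under its foot.
Mind the look-alikes: they are no part of the job. Leave any brown look-alike of the rack alone. There is more than one size of the spoon; the job needs the larger.

How it is judged:
By the outcome, as a careful person would: the job done as asked, in the order asked, and still so for the second after the job is handed in, with the robot touching nothing.
It also fails if it takes over 67 s, if anything falls off the work surface, if the arm or the gripper's body presses on something with over 40 N, if the wrist force passes 120 N, or if a joint passes its speed limit or range.

ROBOT

A 6-joint arm with a two-finger parallel gripper is mounted at the origin on the work surface. World frame = base frame: x ahead of the robot, y to its left, z up, the work surface at z = 0. Lengths are in m, angles in rad, forces in N, time in s.
With the tool pointing down it reaches from about 0.3 to 1 m from the base axis. Payload 5.1 kg.
Tool frame: the origin (TCP) lies between the finger pads, 19 mm behind the fingertips; this is the grasp point; z points along the fingers, y is the direction in which the jaws open and shut (so a half turn about z gives the same grasp; the last joint's range is limited). The gripper opens to 95 mm and grips with 3 to 60 N. Pads are 20 mm wide; open, the fingers measure 119 mm over their backs; the gripper's body (75 mm by 180 mm) begins 59 mm behind the grasp point.
Start: joints at [-1.209, 0.124, 1.65, -0, 1.367, -0.083], TCP at [0.28, -0.587, 0.233] pointing down, gripper open.
Joint ranges: [-2.61, 2.61], [-1.02, 2.33], [0.03, 2.71], [-1.35, 4.49], [0.32, 2.68], [-2.91, 2.91]. Speed limits (rad/s): [2.57, 2.57, 3.14, 3.14, 3.14, 3.14].

INTERFACE

Orientations are given as a rotation vector (axis times angle).
In Python, from plant import * gives the robot as it stands. The module is installed in compiled form; this text tells all that it offers.
- The arm moves only by the shell command python3 -m jog 'ROWS' [FORCE]. ROWS is JSON, a list of rows, each a list of 7 numbers: the closure, from 0 (fully open) to 1 (shut), then the shift along the tool's x, y, z in mm, then the turn, a rotation vector about the tool's x, y, z in degrees. In form: [[hand, dx, dy, dz, wx, wy, wz], ...]. A call has 1 to 5 rows; each row is the pose to reach, as a shift and turn from the pose commanded when the call began, along the tool's axes at that moment; what a row does not reach only later rows make up. A row lasts 1/8 s, in which the tool goes at most 62.5 mm and 10.7 degrees, less where a joint would pass 70% of its speed; a pose out of reach is approached as far as the arm can. A call with a gripper value outside its range is refused whole. The fingers move at their own pace and stop on an object; FORCE is the grip in N (left out, the last holds). Time passes only in rows, so rows that repeat a pose let the fingers close. It gives the time, the measured TCP pose, the force and the opening at its end, in the units of the state.
- get_obs(): the state, without advancing time (a new reading comes with each control period).
- snapshot(name): name is "scene" or "side" or "wrist"; returns a dict with "img" (480x640x3 uint8, red, green, blue), "depth" (480x640 float32, m along the optical axis (not along the pixel's ray), 0 where there is no reading), "intrinsics" (3x3 intrinsics, pixels), "R" (3x3) and "t" (3): a world point X has camera coordinates R X + t. Camera axes: x right, y down, z forward; pixel columns grow to the right and rows downward; lengths in m; the calibration is good to about 2 mm. A picture is of the moment at which its call begins.
- sign_off(): hands the job in, once; it reports no verdict.
The state is a dict: "time_s": time; "joint_positions": joint angles; "dq": joint speeds; "effort": joint torques, N m; "tool_pos": TCP position; "tcp_rot": TCP orientation; "force": force on the tool from outside, world axes, zero at the start; "ft_torque": the same for the moment, N m; "grip_width": finger opening in m.
Only numpy, scipy, OpenCV 4.12 (cv2) and the standard library are available. Lean on these libraries where they do the work, as an engineer would, in place of code of your own. Each camera call takes 0.05 s, during which the arm holds its last target. There are 200 camera calls.

## Working session

There is one attempt and no reset: what is moved stays moved. The work goes in short steps, Python scripts to look and compute and a shell command to move; the robot and the scene stay as the last step left them, time stands still between calls to the robot, and variables do not carry over. Pictures are saved under pics/ and viewed, about 8 in all and at most 12, crops included, and the job is handed in when it is done.

```bash
mkdir -p pics
cat > h.py <<'E'
from plant import *
import numpy as np, cv2
from scipy.spatial.transform import Rotation as Ro
def world(s):
    K=s["intrinsics"];d=s["depth"];v,u=np.mgrid[:480,:640]
    c=np.stack([(u-K[0,2])/K[0,0]*d,(v-K[1,2])/K[1,1]*d,d],-1)
    w=(c-s["t"])@s["R"]; w[d<=0]=np.nan; return w
def save(s,n): cv2.imwrite(n,cv2.cvtColor(s["img"],cv2.COLOR_RGB2BGR))
E
python3 - <<'E'
from h import *
import pickle
o=get_obs();print(o)
S={n:snapshot(n) for n in("scene","side","wrist")}
pickle.dump(S,open("s0.pkl","wb"))
for n in S: save(S[n],f"pics/{n}0.png"); print(n,S[n]["R"].round(2).tolist(),(-S[n]["R"].T@S[n]["t"]).round(3))
E
```

```text
{'time_s': 0.0, 'joint_positions': array([-1.20858295e+00,  1.24511281e-01,  1.65165580e+00, -6.57455553e-06,
        1.36744508e+00, -8.26025067e-02]), 'dq': array([-3.95699942e-04,  1.16985590e-03,  7.02846134e-05,  3.24865381e-04,
       -7.87695630e-05,  1.10071383e-03]), 'effort': array([ 1.75339013e-03, -4.17597663e+01, -3.59936106e+01,  7.74610438e-02,
        4.90717439e-02, -1.67556605e-04]), 'tool_pos': array([ 0.27945277, -0.58621474,  0.23219374]), 'tcp_rot': array([-3.06226235e+00, -6.92530146e-01,  4.51778796e-04]), 'force': array([-0.31898468, -0.30748376,  0.40750549]), 'ft_torque': array([ 0.00776711,  0.00671306, -0.02384398]), 'grip_width': 0.09501336057527192}
scene [[0.37, 0.93, -0.01], [0.67, -0.27, -0.7], [-0.65, 0.25, -0.72]] [ 1.283 -0.324  0.893]
side [[-0.85, -0.53, -0.01], [-0.33, 0.54, -0.78], [0.41, -0.66, -0.63]] [0.128 0.664 0.735]
wrist [[0.43, -0.9, -0.0], [-0.86, -0.41, 0.3], [-0.27, -0.13, -0.95]] [ 0.355 -0.549  0.383]
```

View pics/scene0.png

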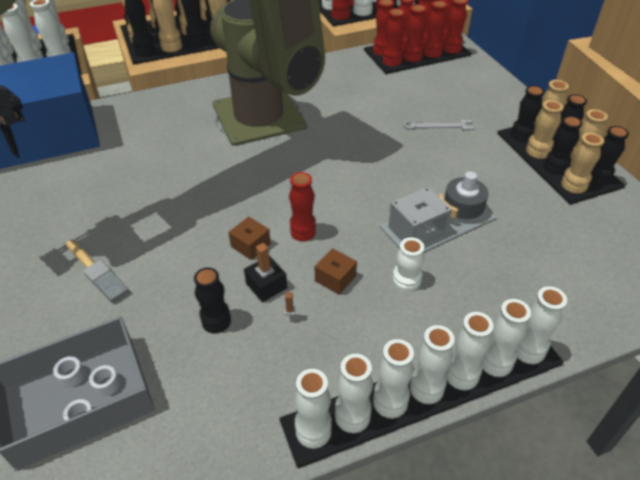

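View pics/side0.png

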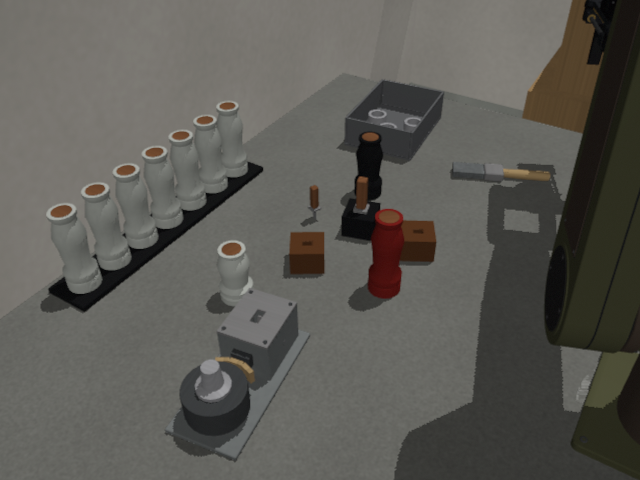

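The scene view shows the larger spoon in the black rack (264,270), the small spoon at (290,303), and the unit's box at (420,213) with the drum at (467,200). In the side view the spoon is at (363,195), the slot at (258,317) and the drum at (213,395). Next I'll measure these from depth.

Run:
```python
from h import *
import pickle
S=pickle.load(open("s0.pkl","rb"))
W={n:world(S[n]) for n in S}
roi={"scene":{"tool":(240,235,290,305),"unit":(375,165,505,255)},"side":{"tool":(338,170,385,240),"unit":(165,285,315,450)}}
def rect(P):
    r=cv2.minAreaRect((P[:,:2]*1000).astype(np.float32)); return [np.round(x,1) for x in r]
for n in roi:
    for k,(a,b,c,d) in roi[n].items():
        P=W[n][b:d,a:c].reshape(-1,3);P=P[~np.isnan(P).any(1)]
        bands={"tool":[("racktop",.043,.049),("collar",.050,.054),("htop",.111,.117)],"unit":[("boxtop",.077,.083),("arbor",.104,.112),("drum",.063,.069),("base",.003,.015)]}[k]
        for nm,l,h in bands:
            Q=P[(P[:,2]>l)&(P[:,2]<h)]
            if len(Q)>4: print(n,nm,len(Q),np.median(Q,0).round(4),Q.mean(0).round(4),rect(Q))
        print(n,k,np.histogram(P[:,2],bins=np.arange(-.01,.16,.01)))
    for nm,(u,v) in {"scene":{"a":(409,247),"b":(206,276),"c":(301,180)},"side":{"a":(232,252),"b":(370,140),"c":(389,220)}}[n].items(): print(nm,W[n][v,u].round(3))
C=[]
for n,(a,b,c,d) in (("scene",(385,180,460,245)),("side",(215,285,305,360)),("scene",(235,235,295,305)),("side",(335,165,395,245))):
    C.append(cv2.resize(cv2.cvtColor(S[n]["img"][b:d,a:c],cv2.COLOR_RGB2BGR),(400,300),interpolation=cv2.INTER_CUBIC))
cv2.imwrite("pics/c0.png",np.vstack([np.hstack(C[:2]),np.hstack(C[2:])]))
```

```text
scene racktop 637 [ 0.5632 -0.1663  0.047 ] [ 0.5482 -0.1629  0.0468] [array([ 526.1, -165.4]), array([144.6,  68.4]), np.float64(6.5)]
scene collar 77 [ 0.5717 -0.1635  0.0518] [ 0.5682 -0.1622  0.0518] [array([ 562.6, -165.6]), array([199.2,  53.8]), np.float64(2.4)]
scene htop 70 [ 0.565  -0.1615  0.1144] [ 0.565  -0.1614  0.1143] [array([ 563.3, -161.1]), array([19.8, 19.4]), np.float64(12.8)]
scene tool (array([ 309, 1255,  205,  223,  235,  784,  125,   56,   76,   41,   47,
         46,   81,    0,    0,    0]), array([-0.01,  0.  ,  0.01,  0.02,  0.03,  0.04,  0.05,  0.06,  0.07,
        0.08,  0.09,  0.1 ,  0.11,  0.12,  0.13,  0.14,  0.15]))
scene boxtop 1153 [0.5457 0.1823 0.081 ] [0.5463 0.1856 0.0808] [array([546.6, 182.4]), array([104.7, 269.7]), np.float64(22.9)]
scene arbor 102 [0.5292 0.3027 0.1085] [0.5448 0.2769 0.1082] [array([591.3, 199.4]), array([ 32.5, 275.1]), np.float64(33.5)]
scene drum 576 [0.5399 0.2888 0.067 ] [0.5358 0.284  0.0667] [array([539.2, 242.8]), array([ 89.2, 219.4]), np.float64(11.3)]
scene base 2571 [0.5528 0.2558 0.0061] [0.5166 0.2577 0.00
[... 1189 characters left out ...]
52 0.3095 0.1061] [0.5251 0.3096 0.1061] [array([525.2, 309.4]), array([23. , 24.9]), np.float64(36.0)]
side drum 1873 [0.5137 0.3136 0.0645] [0.5202 0.3012 0.0648] [array([536.6, 246.9]), array([ 89.6, 216.1]), np.float64(10.2)]
side base 3233 [0.4987 0.276  0.0062] [0.5094 0.2704 0.0064] [array([566.4, 237.5]), array([172.1, 256.7]), np.float64(9.1)]
side unit (array([10788,  3970,   332,   715,   706,   726,  1031,  2477,  3248,
         246,   120,   291,     0,     0,     0,     0]), array([-0.01,  0.  ,  0.01,  0.02,  0.03,  0.04,  0.05,  0.06,  0.07,
        0.08,  0.09,  0.1 ,  0.11,  0.12,  0.13,  0.14,  0.15]))
a [0.647 0.11  0.099]
b [ 0.603 -0.26   0.129]
c [ 0.448 -0.033  0.149]
```

View pics/c0.png

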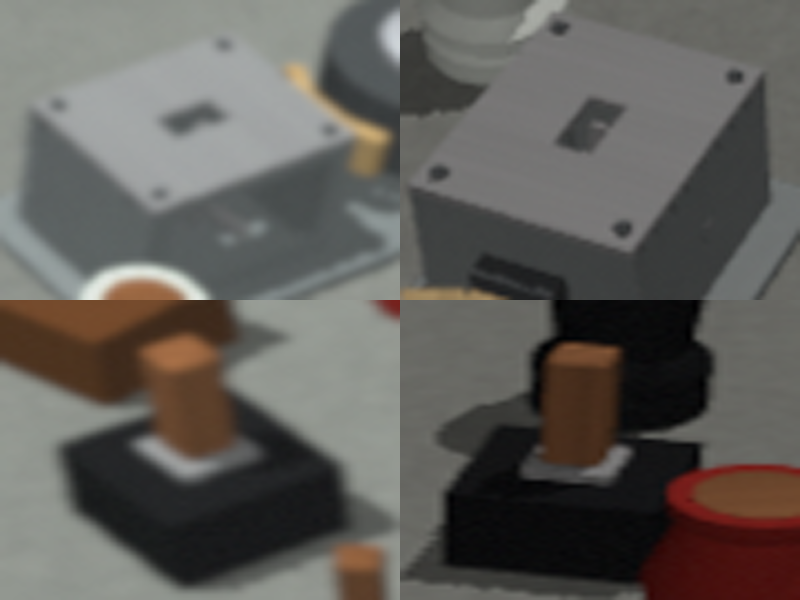

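The handle, rack and unit all measure at sensible heights: handle top 0.113, box top 0.08, arbor 0.107. The two cameras disagree by about 9 mm in xy, so I'll use the average and refine it with the wrist camera. First move is above the rack.

```bash
cat >> h.py <<'E'
def delta(p,yaw=None,flip=0):
    """shift (tool mm) and turn (deg) to TCP p, pointing down, tool y along world yaw (deg)"""
    o=get_obs();R=Ro.from_rotvec(o["tcp_rot"]).as_matrix()
    print("shift",(R.T@(np.array(p)-o["tool_pos"])*1000).round(1))
    print("axes x",R[:,0].round(3),"y",R[:,1].round(3),"z",R[:,2].round(3))
    if yaw is not None:
        for y in(yaw,yaw+180):
            c,s=np.cos(np.radians(y)),np.sin(np.radians(y))
            T=np.array([[s,c,0],[-c,s,0],[0,0,-1]])  # x = y cross z
            T=np.stack([np.cross([c,s,0],[0,0,-1]),[c,s,0],[0,0,-1]],1)
            print("turn",y,np.degrees(Ro.from_matrix(R.T@T).as_rotvec()).round(2))
    print("q",o["joint_positions"].round(2))
E
python3 -c "
from h import *
delta([.562,-.157,.23],9)"
```

```text
shift [ 439.8 -266.     3. ]
axes x [0.903 0.43  0.   ] y [ 0.43  -0.903 -0.002] z [-0.001  0.001 -1.   ]
turn 9 [-7.000e-02 -6.000e-02 -7.351e+01]
turn 189 [-7.0000e-02  8.0000e-02  1.0649e+02]
q [-1.21  0.12  1.65 -0.    1.37 -0.08]
```

```bash
python3 -m jog '[[0,440,-266,-20,0,0,-73.5],[0,440,-266,-20,0,0,-73.5],[0,440,-266,-20,0,0,-73.5],[0,440,-266,-20,0,0,-73.5],[0,440,-266,-20,0,0,-73.5]]'; python3 -c "
from h import *
delta([.562,-.157,.25],9)"
```

```text
time_s: 0.78
tool_pos: [0.452, -0.324, 0.2454]
tcp_rot: [-2.415, -2.01, -0.0]
force: [0.6, -1.0, 0.2]
grip_width: 0.0948
shift [184.2  77.8  -4.6]
axes x [0.182 0.983 0.   ] y [ 0.983 -0.182 -0.   ] z [-0.  0. -1.]
turn 9 [-0.000e+00 -1.000e-02 -1.946e+01]
turn 189 [-1.0000e-02  0.0000e+00  1.6054e+02]
q [-0.72 -0.09  1.85  0.    1.39 -0.54]
```

```bash
python3 -m jog '[[0,182,77,-4,0,0,-19.3],[0,182,77,-4,0,0,-19.3],[0,182,77,-4,0,0,-19.3],[0,182,77,-4,0,0,-19.3],[0,182,77,-4,0,0,-19.3]]'
python3 - <<'E'
from h import *
import pickle
s=snapshot("wrist");pickle.dump(s,open("s1.pkl","wb"));save(s,"pics/w1.png")
delta([.562,-.157,.25],9)
W=world(s)
for z in(.046,.052,.114):
    m=(abs(W[...,2]-z)<.003); 
    P=W[m]; P=P[(abs(P[:,0]-.562)<.05)&(abs(P[:,1]+.157)<.05)]
    if len(P)>5: print(z,len(P),P.mean(0).round(4),cv2.minAreaRect((P[:,:2]*1000).astype(np.float32)))
E
```

```text
time_s: 1.4
tool_pos: [0.561, -0.1613, 0.2492]
tcp_rot: [-2.049, -2.381, 0.001]
force: [-0.0, -0.4, 0.2]
grip_width: 0.095
shift [ 4.9  2.1 -0.8]
axes x [-0.148  0.989 -0.   ] y [ 0.989  0.148 -0.001] z [-0.001 -0.    -1.   ]
turn 9 [-0.05  0.01 -0.51]
turn 189 [1.0000e-02 9.0000e-02 1.7949e+02]
q [-0.37 -0.03  1.78 -0.    1.39 -0.52]
0.046 3416 [ 0.5634 -0.1553  0.0458] ((564.209228515625, -159.4566650390625), (60.109012603759766, 60.477664947509766), 15.423778533935547)
0.052 363 [ 0.5639 -0.154   0.0517] ((564.100830078125, -159.08790588378906), (25.9825439453125, 25.510644912719727), 15.544526100158691)
0.114 570 [ 0.5639 -0.1588  0.1134] ((564.017822265625, -159.22218322753906), (17.85965347290039, 17.740270614624023), 15.051779747009277)
```

View pics/w1.png

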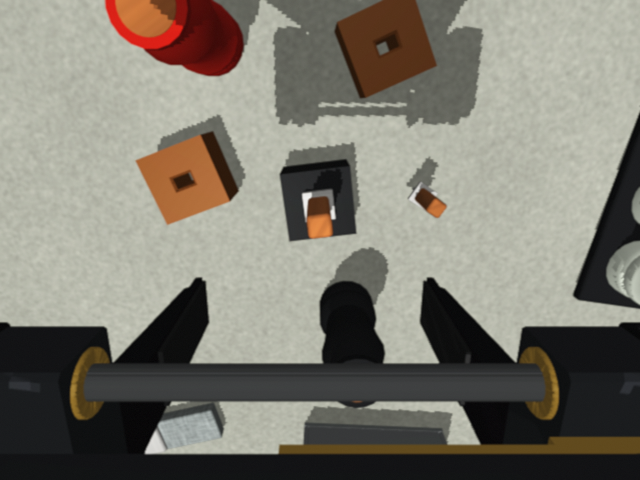

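The wrist view shows the black rack (318,200) with the spoon's handle at (320,215), and both brown look-alikes and the small spoon clear of the fingers. Fitted sizes match (60, 26 and 18 mm): rack centre (0.564,-0.159), yaw 15.4° mod 90. Align, then descend.

```bash
python3 -c "
from h import *
delta([.5641,-.1592,.078],15.4)"
```

```text
shift [  2.4   4.  171.2]
axes x [-0.148  0.989 -0.   ] y [ 0.989  0.148 -0.001] z [-0.001 -0.    -1.   ]
turn 15.4 [-0.05  0.   -6.91]
turn 195.4 [1.0000e-02 8.0000e-02 1.7309e+02]
q [-0.37 -0.03  1.78 -0.    1.39 -0.52]
```

```bash
python3 -m jog '[[0,2.4,4,40,0,0,-6.9],[0,2.4,4,100,0,0,-6.9],[0,2.4,4,150,0,0,-6.9],[0,2.4,4,171,0,0,-6.9],[0,2.4,4,171,0,0,-6.9]]' 60; python3 -c "
from h import *
delta([.5641,-.1592,.078],15.4)"
```

```text
time_s: 2.08
tool_pos: [0.5635, -0.1594, 0.0775]
tcp_rot: [-1.904, -2.495, 0.001]
force: [-0.3, -0.5, -0.6]
grip_width: 0.0949
shift [ 0.1  0.6 -0.5]
axes x [-0.264  0.965  0.002] y [ 0.965  0.264 -0.002] z [-0.003  0.001 -1.   ]
turn 15.4 [-0.13 -0.09 -0.09]
turn 195.4 [-1.400e-01  2.000e-01  1.799e+02]
q [-0.37  0.13  1.92 -0.    1.09 -0.63]
```

```bash
python3 -m jog '[[1,0,0.5,-0.5,0,0,0],[1,0,0.5,-0.5,0,0,0],[1,0,0.5,-0.5,0,0,0],[1,0,0.5,-0.5,0,0,0],[1,0,0.5,-0.5,0,0,0]]' 60;  python3 -m jog '[[1,0,0,0,0,0,0],[1,0,0,0,0,0,0],[1,0,0,0,0,0,0]]'
```

```text
time_s: 2.7
tool_pos: [0.5652, -0.1584, 0.0792]
tcp_rot: [1.903, 2.499, 0.0]
force: [0.0, 0.2, 0.3]
grip_width: 0.0505
time_s: 3.08
tool_pos: [0.5651, -0.1585, 0.079]
tcp_rot: [-1.904, -2.499, 0.0]
force: [-0.5, 0.4, 0.5]
grip_width: 0.0205
```

```bash
python3 -m jog '[[1,0,-1,0,0,0,0],[1,0,-1,0,0,0,0],[1,0,-1,0,0,0,0]]' ; python3 -m jog '[[1,0,0,-4,0,0,0],[1,0,0,-10,0,0,0],[1,0,0,-40,0,0,0],[1,0,0,-90,0,0,0],[1,0,0,-140,0,0,0]]'; python3 -m jog '[[1,0,0,-12,0,0,0],[1,0,0,-12,0,0,0]]'
python3 - <<'E'
from h import *
import pickle
for n in("scene","side"):
    s=snapshot(n);pickle.dump(s,open(f"s2{n}.pkl","wb"))
    o=get_obs()["tool_pos"]-[0,0,.04]; c=s["R"]@o+s["t"];u,v=(s["intrinsics"]@(c/c[2]))[:2].astype(int);print(n,u,v)
    cv2.imwrite(f"pics/{n}2.png",cv2.resize(cv2.cvtColor(s["img"][v-40:v+40,u-40:u+40],cv2.COLOR_RGB2BGR),(400,400),interpolation=cv2.INTER_CUBIC))
a=[cv2.imread(f"pics/{n}2.png") for n in("scene","side")];cv2.imwrite("pics/lift2.png",np.hstack(a))
E
```

```text
time_s: 3.45
tool_pos: [0.5642, -0.1588, 0.079]
tcp_rot: [-1.904, -2.499, 0.0]
force: [1.6, 0.1, -0.9]
grip_width: 0.018
time_s: 4.08
tool_pos: [0.5639, -0.1586, 0.2206]
tcp_rot: [-1.904, -2.499, 0.0]
force: [-0.0, -0.3, -1.9]
grip_width: 0.0178
time_s: 4.32
tool_pos: [0.5644, -0.1588, 0.2316]
tcp_rot: [1.903, 2.498, 0.001]
force: [0.1, 0.5, -1.7]
grip_width: 0.0177
scene 259 216
side 363 141
```

View pics/lift2.png

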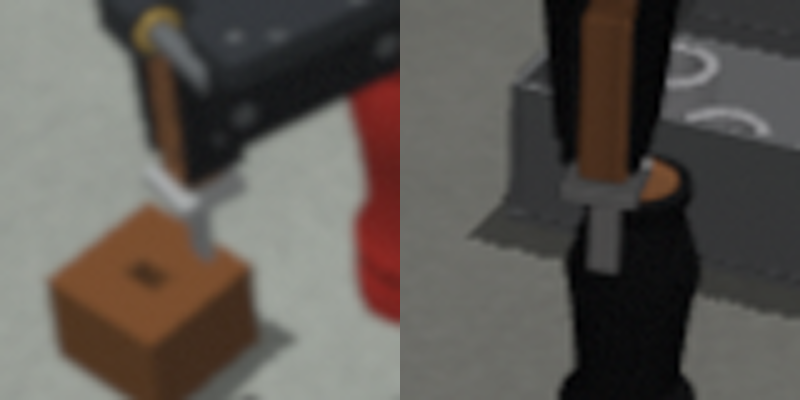

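The lift crops show the blade (left 200,230; right 603,240). In the side view it's about 0.38 of the collar's width, where 10 mm across the jaws predicts 0.33 and 4 mm predicts 0.21. So I've gripped across the blade's width. I'll put the spoon back, turn the hand 90° and regrip along the spoon's x.

```bash
python3 -m jog '[[1,0,0,50,0,0,0],[1,0,0,100,0,0,0],[1,0,0,140,0,0,0],[1,0,0,148,0,0,0],[1,0,0,152,0,0,0]]'; python3 -m jog '[[0.7,0,0,0.3,0,0,0],[0.5,0,0,0.3,0,0,0],[0,0,0,0.3,0,0,0],[0,0,0,0.3,0,0,0],[0,0,0,0.3,0,0,0]]';  python3 -m jog '[[0,0,0,0,0,0,10],[0,0,0,0,0,0,20],[0,0,0,0,0,0,30],[0,0,0,0,0,0,40],[0,0,0,0,0,0,50]]'
```

```text
time_s: 5.05
tool_pos: [0.5626, -0.1579, 0.079]
tcp_rot: [-1.9, -2.494, 0.003]
force: [-9.8, 4.9, 22.2]
grip_width: 0.0174
time_s: 5.68
tool_pos: [0.5642, -0.1588, 0.0787]
tcp_rot: [-1.904, -2.499, 0.0]
force: [0.8, -0.0, 0.3]
grip_width: 0.0621
time_s: 6.3
tool_pos: [0.5642, -0.1588, 0.0788]
tcp_rot: [2.786, 1.452, 0.0]
force: [0.6, 0.9, 0.6]
grip_width: 0.0948
```

```bash
python3 -m jog '[[0,0,0,0,0,0,10],[0,0,0,0,0,0,20],[0,0,0,0,0,0,30],[0,0,0,0,0,0,40],[0,0,0,0,0,0,40]]'; python3 -c "
from h import *
delta([.5642,-.1590,.079],-74.6)"
```

```text
time_s: 6.92
tool_pos: [0.5642, -0.1588, 0.0789]
tcp_rot: [3.113, 0.424, 0.0]
force: [-0.1, 0.1, -1.1]
grip_width: 0.095
shift [-0.1  0.2 -0.1]
axes x [0.964 0.268 0.   ] y [ 0.268 -0.964  0.   ] z [ 0. -0. -1.]
turn -74.6 [ 0.   -0.    0.12]
turn 105.4 [ 1.0000e-02  1.0000e-02 -1.7988e+02]
q [-0.37  0.13  1.92 -0.    1.09  0.93]
```

```bash
python3 - <<'E'
from h import *
s=snapshot("wrist");W=world(s)
for z in(.046,.052,.114):
    P=W[(abs(W[...,2]-z)<.003)]; P=P[(abs(P[:,0]-.564)<.05)&(abs(P[:,1]+.159)<.05)]
    if len(P)>5: print(z,len(P),P.mean(0).round(4),cv2.minAreaRect((P[:,:2]*1000).astype(np.float32)))
E
python3 -m jog '[[1,0,0,0,0,0,0],[1,0,0,0,0,0,0],[1,0,0,0,0,0,0],[1,0,0,0,0,0,0],[1,0,0,0,0,0,0]]' 60;  python3 -m jog '[[1,0,0,0,0,0,0],[1,0,0,0,0,0,0],[1,0,0,0,0,0,0],[1,0,0,0,0,0,0],[1,0,0,0,0,0,0]]'
```

```text
0.046 10707 [ 0.5695 -0.1588  0.0458] ((563.8350219726562, -159.82008361816406), (61.15589141845703, 60.35017776489258), 15.493143081665039)
0.052 1279 [ 0.568  -0.1573  0.0516] ((562.7220458984375, -158.8651123046875), (26.619630813598633, 26.072572708129883), 15.763069152832031)
0.114 1256 [ 0.5729 -0.1686  0.1135] ((563.8076782226562, -161.63052368164062), (24.644878387451172, 105.92547607421875), 16.668752670288086)
time_s: 7.6
tool_pos: [0.5642, -0.1588, 0.0788]
tcp_rot: [-3.113, -0.421, -0.0]
force: [-0.5, -0.1, -0.4]
grip_width: 0.0507
time_s: 8.22
tool_pos: [0.5642, -0.1588, 0.0788]
tcp_rot: [-3.113, -0.421, -0.0]
force: [0.4, 0.4, 0.0]
grip_width: 0.0178
```

Collar at 0.052 is home, so the spoon seated and the TCP is 64.8 mm above the tip. Lift and go over the unit.

```bash
python3 -m jog '[[1,0,0,-4,0,0,0],[1,0,0,-30,0,0,0],[1,0,0,-85,0,0,0],[1,0,0,-140,0,0,0],[1,0,0,-170,0,0,0]]';python3 -c "
from h import *
delta([.545,.18,.25],-82.4)"
```

```text
time_s: 8.85
tool_pos: [0.5652, -0.1591, 0.253]
tcp_rot: [3.111, 0.421, 0.007]
force: [-0.1, 0.4, -2.8]
grip_width: 0.0176
shift [  70.6 -332.3    2.3]
axes x [0.964 0.266 0.004] y [ 0.266 -0.964  0.003] z [ 0.005 -0.002 -1.   ]
turn -82.4 [ 0.15 -0.25  7.8 ]
turn 97.6 [   0.37    0.23 -172.2 ]
q [-0.37 -0.03  1.78  0.    1.39  0.94]
```

```bash
python3 -m jog '[[1,70.6,-332,0,0,0,7.8],[1,70.6,-332,0,0,0,7.8],[1,70.6,-332,0,0,0,7.8],[1,70.6,-332,0,0,0,7.8],[1,70.6,-332,0,0,0,7.8]]'; python3 -m jog '[[1,11,-18,0,0,0,0],[1,11,-18,0,0,0,0]]'
python3 - <<'E'
from h import *
import pickle
s=snapshot("wrist");pickle.dump(s,open("s3.pkl","wb"));save(s,"pics/w3.png")
delta([.545,.185,.25],-82.4)
W=world(s)
for z,c in((.08,(.545,.185)),(.107,(.527,.305)),(.065,(.527,.305))):
    P=W[(abs(W[...,2]-z)<.003)]; P=P[np.hypot(P[:,0]-c[0],P[:,1]-c[1])<.07]
    if len(P)>5: print(z,len(P),P.mean(0).round(4),cv2.minAreaRect((P[:,:2]*1000).astype(np.float32)))
E
```

```text
time_s: 9.48
tool_pos: [0.5451, 0.1551, 0.2489]
tcp_rot: [3.135, 0.208, 0.001]
force: [1.6, 0.3, -1.3]
grip_width: 0.018
time_s: 9.72
tool_pos: [0.5544, 0.1732, 0.2486]
tcp_rot: [3.134, 0.211, -0.001]
force: [-0.2, 0.1, -2.3]
grip_width: 0.0178
shift [ -7.6 -14.1  -1.5]
axes x [ 0.991  0.133 -0.001] y [ 0.133 -0.991  0.001] z [-0.001 -0.001 -1.   ]
turn -82.4 [0.05 0.05 0.02]
turn 97.6 [-7.0000e-02  8.0000e-02 -1.7998e+02]
q [ 0.21 -0.04  1.79 -0.    1.39  1.65]
0.08 10958 [0.5467 0.1852 0.0798] ((543.8240966796875, 184.47406005859375), (80.28800201416016, 96.33775329589844), 8.45457649230957)
0.107 898 [0.526  0.3073 0.1075] ((525.4788208007812, 307.5181579589844), (24.12557029724121, 24.168930053710938), 3.5806546211242676)
0.065 5929 [0.5298 0.305  0.0657] ((525.5159301757812, 307.7026062011719), (88.62470245361328, 89.42164611816406), 51.86576843261719)
```

View pics/w3.png

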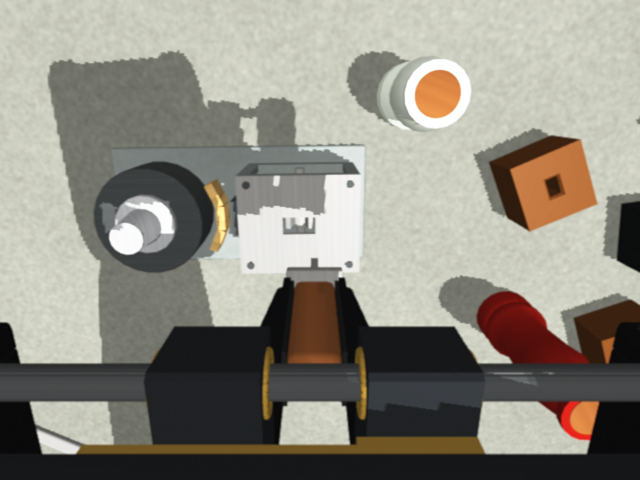

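The wrist view shows the slot at (299,224), the box corners around it, the drum at (155,217) and the shoe at (217,215). The fits are box 80x96 mm, drum 89 mm and slot-drum distance 124.5 mm, giving unit yaw 98.45° and slot centre about (0.5438,0.1845). Next: the teeth seen through the slot, and the shoe gap.

Run:
```python
from h import *
import pickle
s=pickle.load(open("s3.pkl","rb"));W=world(s)
a=np.radians(98.45);ux=np.array([np.cos(a),np.sin(a)]);uy=np.array([-ux[1],ux[0]])
D=W[...,:2]-[.5438,.1845];X=D@ux*1000;Y=D@uy*1000;Z=W[...,2]*1000
m=(abs(X)<20)&(abs(Y)<20)&(Z<77)&(Z>20)
print(m.sum(),X[m].min(),X[m].max(),Y[m].min(),Y[m].max())
for x in range(-15,16,1):
    k=m&(abs(X-x)<.5)
    if k.any(): print(x,k.sum(),[(int(y),int(z)) for y,z in sorted(zip(Y[k],Z[k]))][::2])
k=(abs(Z-44)<4)&(abs(Y)<15)&(X>45)&(X<85);print("shoe X",np.percentile(X[k],[0,5,50,95,100]).round(1),k.sum())
k=(Z>30)&(Z<70)&(abs(Y)<25)&(X>50)&(X<83);
h,e=np.histogram(X[k],bins=np.arange(50,84,1));print(list(zip(e.astype(int),h)))
# spoon collar in tool frame
o=get_obs();R=Ro.from_rotvec(o["tcp_rot"]).as_matrix();T=((W-o["tool_pos"])@R)*1000
k=(abs(T[...,0])<20)&(abs(T[...,1])<20)&(T[...,2]>22)&(T[...,2]<75);print("spoon",[np.percentile(T[k][:,i],[2,50,98]).round(1) for i in range(3)])
c=(T[...,2]>24)&(T[...,2]<34)&k;print("collar",[np.percentile(T[c][:,i],[0,50,100]).round(1) for i in range(3)])
c=(T[...,2]>36)&(T[...,2]<75)&k;print("blade",c.sum(),[np.percentile(T[c][:,i],[0,50,100]).round(1) for i in range(3)])
```

```text
384 -12.95630248763828 14.425842911301407 -4.515269641796019 17.525849147627707
-13 7 [(0, 57), (1, 56), (3, 55), (5, 55)]
-12 8 [(0, 54), (1, 55), (3, 56), (5, 55)]
-11 14 [(-3, 69), (-2, 69), (0, 69), (0, 70), (1, 56), (2, 69), (3, 70)]
-10 19 [(-3, 69), (-2, 69), (0, 68), (0, 69), (0, 68), (1, 70), (2, 69), (3, 68), (3, 70), (4, 70)]
-9 11 [(-4, 71), (-2, 71), (0, 70), (1, 69), (2, 71), (3, 71)]
-8 11 [(-4, 72), (-2, 71), (0, 70), (1, 69), (2, 70), (4, 71)]
-7 11 [(-3, 70), (-2, 69), (0, 70), (1, 68), (2, 70), (4, 70)]
-6 15 [(-3, 67), (-2, 64), (-1, 64), (0, 67), (0, 65), (1, 65), (2, 67), (4, 68)]
-5 12 [(-1, 61), (0, 62), (0, 61), (2, 64), (3, 65), (4, 62)]
-4 17 [(-1, 61), (0, 61), (1, 61), (3, 59), (5, 59), (11, 42), (13, 43), (15, 42), (17, 41)]
-3 16 [(-1, 59), (0, 60), (2, 60), (3, 59), (5, 61), (12, 43), (13, 44), (15, 43)]
-2 16 [(-1, 59), (0, 60), (2, 59), (3, 61), (5, 59), (11, 45), (13, 44), (15, 44)]
-1 22 [(-1, 60), (0, 61), (2, 58), (3, 61), (5, 59), (10, 45), (11, 46), (12, 46), (13, 46), (14, 46), (14, 46)]
0 24 [(-1, 61), (0, 61), (0, 60), (1, 60), (1, 61), (3, 
[... 1620 characters left out ...]
t64(87)), (np.int64(69), np.int64(93)), (np.int64(70), np.int64(69)), (np.int64(71), np.int64(36)), (np.int64(72), np.int64(39)), (np.int64(73), np.int64(22)), (np.int64(74), np.int64(18)), (np.int64(75), np.int64(16)), (np.int64(76), np.int64(9)), (np.int64(77), np.int64(3)), (np.int64(78), np.int64(0)), (np.int64(79), np.int64(32)), (np.int64(80), np.int64(204)), (np.int64(81), np.int64(128)), (np.int64(82), np.int64(104))]
spoon [array([ 2.9,  8.8, 11.4]), array([-13.4,  -1.3,  10.3]), array([22.6, 27.2, 61. ])]
collar [array([ 3.4,  9.4, 11.8]), array([-14.3,  -1.3,  11.3]), array([24. , 27.2, 32.3])]
blade 72 [array([2.6, 3.1, 3.6]), array([-3.4, -1.5,  0.4]), array([51.8, 58. , 65. ])]
```

The teeth show clearly through the slot, at X≈-9 and +9 mm (±18°), with the hub bare between them, so the blade can drop in at X=0. The held blade sits about 1.6 mm along tool -x, and I'll compensate for that.

```bash
python3 -c "
from h import *
delta([.5454,.1842,.155],-81.55)"
```

```text
shift [ -7.2 -13.3  93.5]
axes x [ 0.991  0.133 -0.001] y [ 0.133 -0.991  0.001] z [-0.001 -0.001 -1.   ]
turn -81.55 [ 0.05  0.05 -0.83]
turn 98.45 [ 7.0000e-02 -8.0000e-02  1.7917e+02]
q [ 0.21 -0.04  1.79 -0.    1.39  1.65]
```

```bash
python3 -m jog '[[1,-7.2,-13.3,30,0,0,-0.83],[1,-7.2,-13.3,70,0,0,-0.83],[1,-7.2,-13.3,93,0,0,-0.83],[1,-7.2,-13.3,93,0,0,-0.83],[1,-7.2,-13.3,93,0,0,-0.83]]'
python3 - <<'E'
from h import *
delta([.5454,.1842,.130],-81.55)
s=snapshot("wrist");save(s,"pics/w4.png");s2=snapshot("side");cv2.imwrite("pics/w4.png",np.hstack([cv2.cvtColor(s["img"][150:400,200:450],cv2.COLOR_RGB2BGR),cv2.resize(cv2.cvtColor(s2["img"][260:385,170:320],cv2.COLOR_RGB2BGR),(300,250))]))
E
```

```text
time_s: 10.4
tool_pos: [0.5463, 0.1838, 0.1572]
tcp_rot: [-3.133, -0.228, -0.003]
force: [0.6, 0.6, -1.0]
grip_width: 0.0178
shift [-0.9 -0.6 27.1]
axes x [0.989 0.145 0.002] y [ 0.145 -0.989  0.   ] z [ 0.002  0.    -1.   ]
turn -81.55 [ 0.   -0.1  -0.12]
turn 98.45 [-1.6000e-01 -0.0000e+00  1.7988e+02]
q [ 0.23  0.02  1.89 -0.    1.23  1.66]
```

View pics/w4.png

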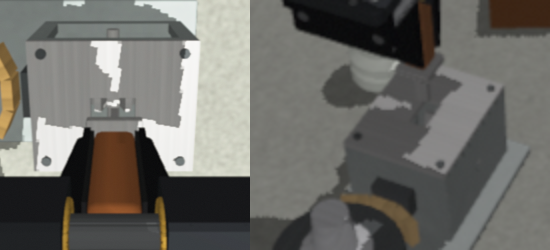

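The blade hangs over the slot: left half, collar at (112,125) just below the slot at (112,105); right half, blade at (425,90) over the plate. Descend gently.

```bash
python3 -m jog '[[1,-0.4,-0.4,4,0,0,0],[1,-0.4,-0.4,8,0,0,0],[1,-0.4,-0.4,12,0,0,0],[1,-0.4,-0.4,14,0,0,0],[1,-0.4,-0.4,14,0,0,0]]'; python3 -m jog '[[1,0,0,2,0,0,0],[1,0,0,4,0,0,0],[1,0,0,4,0,0,0]]'; python3 -c "
from h import *
delta([.5454,.1842,.1293],-81.55)"
```

```text
time_s: 11.12
tool_pos: [0.5447, 0.1851, 0.1414]
tcp_rot: [3.133, 0.231, -0.001]
force: [0.2, 1.4, -1.6]
grip_width: 0.0175
time_s: 11.5
tool_pos: [0.5447, 0.185, 0.1375]
tcp_rot: [3.133, 0.231, -0.001]
force: [-0.1, 0.6, -1.3]
grip_width: 0.0177
shift [0.5 0.9 8.2]
axes x [ 0.989  0.147 -0.   ] y [ 0.147 -0.989  0.   ] z [-0. -0. -1.]
turn -81.55 [ 0.    0.03 -0.02]
turn 98.45 [ 4.0000e-02 -0.0000e+00  1.7998e+02]
q [0.23 0.04 1.91 0.   1.2  1.66]
```

Free of contact, blade about 7 mm into the slot. Continue to about 15.5 mm.

```bash
python3 -m jog '[[1,0.4,0.4,2,0,0,0],[1,0.4,0.4,4,0,0,0],[1,0.4,0.4,6,0,0,0],[1,0.4,0.4,7.8,0,0,0],[1,0.4,0.4,7.8,0,0,0]]'; python3 -m jog '[[1,0,-1,0,0,0,0],[1,0,-2,0,0,0,0],[1,0,-3,0,0,0,0]]'
```

```text
time_s: 12.12
tool_pos: [0.5452, 0.1847, 0.1297]
tcp_rot: [3.133, 0.231, -0.001]
force: [-1.1, 0.9, -1.3]
grip_width: 0.0175
time_s: 12.5
tool_pos: [0.5449, 0.1878, 0.1301]
tcp_rot: [-3.133, -0.231, -0.0]
force: [-0.3, -0.4, -1.3]
grip_width: 0.0177
```

```bash
python3 -m jog '[[1,0,-1,0.8,0,0,0],[1,0,-2,0.8,0,0,0],[1,0,-3,0.8,0,0,0]]'; python3 -m jog '[[1,0,-1,0,0,0,0],[1,0,-2,0,0,0,0],[1,0,-3,0,0,0,0]]'; python3 -m jog '[[1,0,-0.7,0,0,0,0],[1,0,-0.7,0,0,0,0]]'
```

```text
time_s: 12.88
tool_pos: [0.5447, 0.1901, 0.1292]
tcp_rot: [3.132, 0.231, 0.001]
force: [0.8, -3.8, -1.1]
grip_width: 0.0177
time_s: 13.25
tool_pos: [0.5438, 0.1936, 0.129]
tcp_rot: [3.133, 0.231, -0.001]
force: [1.2, -3.2, -0.4]
grip_width: 0.0177
time_s: 13.5
tool_pos: [0.5438, 0.1945, 0.1292]
tcp_rot: [-3.133, -0.231, 0.001]
force: [0.7, -3.0, -1.0]
grip_width: 0.0177
```

A steady 3 N means the wheel is turning. End of stroke 1 (X≈10.4). Back off, lift, shift back to X≈-8 and lower behind the next tooth.

```bash
python3 -m jog '[[1,0,1.5,0,0,0,0],[1,0,1.5,-8,0,0,0],[1,0,2,-12,0,0,0],[1,0,18,-12,0,0,0],[1,0,18,-12,0,0,0]]'; python3 -m jog '[[1,0,0.4,4,0,0,0],[1,0,0.4,8,0,0,0],[1,0,0.4,11,0,0,0],[1,0,0.4,12,0,0,0],[1,0,0.4,12,0,0,0]]';python3 -m jog '[[1,0,-2,0,0,0,0],[1,0,-4,0,0,0,0],[1,0,-5,0,0,0,0],[1,0,-6,0,0,0,0],[1,0,-7,0,0,0,0]]'
```

```text
time_s: 14.12
tool_pos: [0.5467, 0.1754, 0.1412]
tcp_rot: [3.133, 0.228, 0.0]
force: [0.1, 0.4, -1.9]
grip_width: 0.018
time_s: 14.75
tool_pos: [0.5465, 0.1762, 0.129]
tcp_rot: [-3.133, -0.231, 0.0]
force: [-0.3, -0.1, -1.3]
grip_width: 0.0177
time_s: 15.38
tool_pos: [0.5458, 0.1828, 0.1295]
tcp_rot: [3.133, 0.231, 0.001]
force: [0.2, -4.0, 1.4]
grip_width: 0.0179
```

```bash
python3 -m jog '[[1,0,-1,0,0,0,0],[1,0,-2,0,0,0,0],[1,0,-3,0,0,0,0],[1,0,-4,0,0,0,0],[1,0,-5,0,0,0,0]]'; python3 -m jog '[[1,0,-1,0,0,0,0],[1,0,-2,0,0,0,0],[1,0,-3,0,0,0,0],[1,0,-4,0,0,0,0],[1,0,-5,0,0,0,0]]'; python3 -m jog '[[1,0,-1,0,0,0,0],[1,0,-1.5,0,0,0,0],[1,0,-1.5,0,0,0,0]]'
```

```text
time_s: 16.0
tool_pos: [0.5449, 0.188, 0.129]
tcp_rot: [3.133, 0.231, 0.0]
force: [1.7, -3.7, -1.7]
grip_width: 0.0178
time_s: 16.62
tool_pos: [0.5439, 0.193, 0.1291]
tcp_rot: [3.133, 0.231, -0.001]
force: [0.5, -3.0, -0.7]
grip_width: 0.0176
time_s: 17.0
tool_pos: [0.5438, 0.1946, 0.1292]
tcp_rot: [-3.133, -0.231, 0.0]
force: [0.1, -3.5, -1.7]
grip_width: 0.0177
```

Stroke 2 done, about 0.9 rad in total. Stroke 3 goes more carefully towards its end.

```bash
python3 -m jog '[[1,0,1.5,0,0,0,0],[1,0,1.5,-8,0,0,0],[1,0,2,-12,0,0,0],[1,0,18,-12,0,0,0],[1,0,18,-12,0,0,0]]'; python3 -m jog '[[1,0,0.4,4,0,0,0],[1,0,0.4,8,0,0,0],[1,0,0.4,11,0,0,0],[1,0,0.4,12,0,0,0],[1,0,0.4,12,0,0,0]]';python3 -m jog '[[1,0,-2,0,0,0,0],[1,0,-4,0,0,0,0],[1,0,-5,0,0,0,0],[1,0,-6,0,0,0,0],[1,0,-7,0,0,0,0]]'; python3 -m jog '[[1,0,-1,0,0,0,0],[1,0,-2,0,0,0,0],[1,0,-3,0,0,0,0],[1,0,-4,0,0,0,0],[1,0,-5,0,0,0,0]]'
```

```text
time_s: 17.62
tool_pos: [0.5467, 0.1755, 0.1412]
tcp_rot: [3.133, 0.228, -0.0]
force: [0.4, -0.7, -1.9]
grip_width: 0.0178
time_s: 18.25
tool_pos: [0.5465, 0.1763, 0.1291]
tcp_rot: [-3.133, -0.231, 0.0]
force: [0.1, -0.6, -1.4]
grip_width: 0.018
time_s: 18.88
tool_pos: [0.5458, 0.1829, 0.1295]
tcp_rot: [3.133, 0.231, 0.001]
force: [0.7, -3.9, 0.7]
grip_width: 0.0179
time_s: 19.5
tool_pos: [0.5449, 0.1881, 0.129]
tcp_rot: [3.133, 0.231, 0.0]
force: [2.1, -3.2, -1.1]
grip_width: 0.0178
```

```bash
python3 -m jog '[[1,0,-0.7,0,0,0,0],[1,0,-1.4,0,0,0,0]]'; python3 -m jog '[[1,0,-0.7,0,0,0,0],[1,0,-1.4,0,0,0,0]]'
```

```text
time_s: 19.75
tool_pos: [0.5445, 0.1894, 0.1289]
tcp_rot: [3.133, 0.231, -0.001]
force: [2.2, -3.5, -1.3]
grip_width: 0.0175
time_s: 20.0
tool_pos: [0.5441, 0.1908, 0.1289]
tcp_rot: [3.133, 0.231, -0.001]
force: [0.9, -3.4, -1.5]
grip_width: 0.0177
```

```bash
for i in 1 2; do python3 -m jog '[[1,0,-0.5,0,0,0,0],[1,0,-1,0,0,0,0]]'|grep -E "pos|force"; done
```

```text
tool_pos: [0.544, 0.1919, 0.1291]
force: [0.7, -3.6, -1.7]
tool_pos: [0.5441, 0.1929, 0.1292]
force: [-0.7, -3.4, -1.3]
```

```bash
python3 -m jog '[[1,0,-0.5,0,0,0,0],[1,0,-1,0,0,0,0],[1,0,-1.5,0,0,0,0]]'
python3 - <<'E'
from h import *
import pickle
for n in("scene","side","wrist"):
    s=snapshot(n);pickle.dump(s,open(f"s5{n}.pkl","wb"));W=world(s)
    a=np.radians(98.45);ux=np.array([np.cos(a),np.sin(a)]);uy=np.array([-ux[1],ux[0]])
    D=W[...,:2]-[.5438,.185];X=D@ux*1000;Y=D@uy*1000;Z=W[...,2]*1000
    g=s["img"].astype(int);br=(g[...,0]-g[...,2]>40)
    k=br&(Z>25)&(Z<75)&(abs(Y)<40)&(X>50)&(X<88)
    print(n,k.sum(),np.percentile(X[k],[1,50,99]).round(1) if k.any() else"")
    if n=="wrist":
        s0=pickle.load(open("s3.pkl","rb"));W=world(s0);g=s0["img"].astype(int);D=W[...,:2]-[.5438,.185];X=D@ux*1000;Y=D@uy*1000;Z=W[...,2]*1000
        k=(g[...,0]-g[...,2]>40)&(Z>25)&(Z<75)&(abs(Y)<40)&(X>50)&(X<88);print("before",k.sum(),np.percentile(X[k],[1,50,99]).round(1))
E
```

```text
time_s: 20.88
tool_pos: [0.544, 0.1944, 0.1293]
tcp_rot: [-3.133, -0.231, -0.0]
force: [0.7, -3.3, -0.1]
grip_width: 0.0175
scene 101 [69.8 75.7 83. ]
side 63 [72.  80.9 85.5]
wrist 2133 [70.9 76.2 85.2]
before 914 [63.2 68.4 81.5]
```

The shoe has advanced about 7.7 mm (≈1.54 rad) and isn't bearing yet. Stroke 4 in fine steps.

```bash
python3 -m jog '[[1,0,1.5,0,0,0,0],[1,0,1.5,-8,0,0,0],[1,0,2,-12,0,0,0],[1,0,18,-12,0,0,0],[1,0,18,-12,0,0,0]]'; python3 -m jog '[[1,0,0.4,4,0,0,0],[1,0,0.4,8,0,0,0],[1,0,0.4,11,0,0,0],[1,0,0.4,12,0,0,0],[1,0,0.4,12,0,0,0]]';python3 -m jog '[[1,0,-1,0,0,0,0],[1,0,-2,0,0,0,0],[1,0,-3,0,0,0,0],[1,0,-3.5,0,0,0,0],[1,0,-3.5,0,0,0,0]]'; python3 -m jog '[[1,0,-0.5,0,0,0,0],[1,0,-1,0,0,0,0]]'; python3 -m jog '[[1,0,-0.5,0,0,0,0],[1,0,-1,0,0,0,0]]'
```

```text
time_s: 21.65
tool_pos: [0.5467, 0.1754, 0.1412]
tcp_rot: [3.133, 0.228, 0.0]
force: [0.0, 0.5, -1.5]
grip_width: 0.0177
time_s: 22.28
tool_pos: [0.5466, 0.1762, 0.1291]
tcp_rot: [3.133, 0.231, -0.0]
force: [-0.4, 0.4, -1.4]
grip_width: 0.0179
time_s: 22.9
tool_pos: [0.5463, 0.1792, 0.1294]
tcp_rot: [3.132, 0.231, 0.001]
force: [-0.3, -3.0, 0.1]
grip_width: 0.0178
time_s: 23.15
tool_pos: [0.5461, 0.1805, 0.1294]
tcp_rot: [3.133, 0.231, 0.001]
force: [0.3, -2.5, -0.3]
grip_width: 0.0177
time_s: 23.4
tool_pos: [0.546, 0.1815, 0.1294]
tcp_rot: [3.133, 0.231, 0.001]
force: [0.2, -3.9, 1.3]
grip_width: 0.0176
```

```bash
python3 -m jog '[[1,0,-0.5,0,0,0,0],[1,0,-1,0,0,0,0]]'|grep -E "pos|force"; python3 -m jog '[[1,0,-0.5,0,0,0,0],[1,0,-1,0,0,0,0]]'|grep -E "pos|force"
```

```text
tool_pos: [0.5458, 0.1826, 0.1293]
force: [0.9, -3.4, 1.2]
tool_pos: [0.5456, 0.1836, 0.1293]
force: [0.7, -3.7, 1.1]
```

```bash
python3 -m jog '[[1,0,-0.5,0,0,0,0],[1,0,-1,0,0,0,0]]'|grep -E "pos|force"; python3 -m jog '[[1,0,-0.5,0,0,0,0],[1,0,-0.8,0,0,0,0]]'|grep -E "pos|force"
```

```text
tool_pos: [0.5455, 0.1846, 0.1292]
force: [1.7, -3.0, 0.2]
tool_pos: [0.5454, 0.1854, 0.1292]
force: [2.1, -3.7, -0.5]
```

```bash
python3 -m jog '[[1,0,-0.5,0,0,0,0],[1,0,-0.8,0,0,0,0]]'|grep -E "pos|force"; python3 -m jog '[[1,0,-0.5,0,0,0,0],[1,0,-0.8,0,0,0,0]]'|grep -E "pos|force"
```

```text
tool_pos: [0.5453, 0.1858, 0.1292]
force: [2.5, -6.0, -0.2]
tool_pos: [0.5452, 0.186, 0.1292]
force: [2.3, -7.0, 0.4]
```

```bash
python3 -m jog '[[1,0,-0.5,0,0,0,0],[1,0,-0.8,0,0,0,0]]'|grep -E "pos|force"; python3 -m jog '[[1,0,-0.5,0,0,0,0],[1,0,-0.8,0,0,0,0]]'|grep -E "pos|force"
```

```text
tool_pos: [0.5452, 0.1862, 0.1292]
force: [2.3, -8.2, 1.4]
tool_pos: [0.5452, 0.1864, 0.1292]
force: [3.0, -10.1, 0.7]
```

Force is rising with little motion, so the stop is reached. A slightly firmer check, then measure the shoe.

```bash
python3 -m jog '[[1,0,-0.8,0,0,0,0],[1,0,-1.6,0,0,0,0],[1,0,-1.6,0,0,0,0]]'|grep -E "pos|force"
python3 - <<'E'
from h import *
import pickle
a=np.radians(98.45);ux=np.array([np.cos(a),np.sin(a)]);uy=np.array([-ux[1],ux[0]])
s=snapshot("wrist");save(s,"pics/w6.png")
out=s["img"].copy()
for n,q in(("start",pickle.load(open("s3.pkl","rb"))),("3",pickle.load(open("s5wrist.pkl","rb"))),("now",s)):
    W=world(q);D=W[...,:2]-[.5438,.185];X=D@ux*1000;Y=D@uy*1000;Z=W[...,2]*1000
    g=q["img"].astype(int);k=(g[...,0]-g[...,2]>40)&(Z>25)&(Z<75)&(abs(Y)<40)&(X>50)&(X<88)
    print(n,k.sum(),np.percentile(X[k],[1,50,99]).round(1))
    k&=abs(Y)<6; print(" mid",k.sum(),np.percentile(X[k],[1,50,99]).round(1) if k.any() else"")
cv2.imwrite("pics/w6.png",cv2.resize(cv2.cvtColor(s["img"][150:350,60:330],cv2.COLOR_RGB2BGR),None,fx=2,fy=2))
E
```

```text
tool_pos: [0.5452, 0.1867, 0.1292]
force: [2.8, -13.6, 0.8]
start 914 [63.2 68.4 81.5]
 mid 179 [63.2 64.9 70.2]
3 2133 [70.9 76.2 85.2]
 mid 423 [70.8 72.6 80. ]
now 2262 [72.3 77.5 86.4]
 mid 451 [72.2 73.7 80.1]
```

View pics/w6.png

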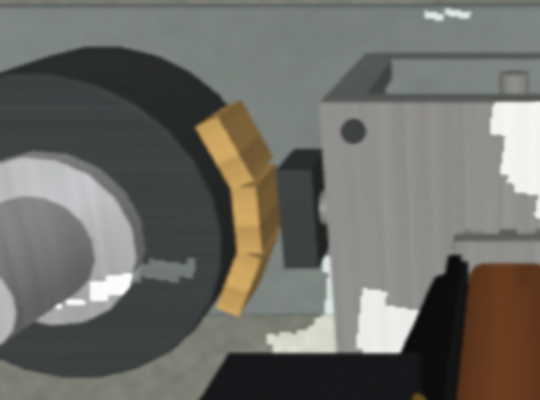

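Force rose to 13.6 N with no further turning. The shoe has moved 9.05 mm (1.81 rad), and at (245,210) in the picture it lies on the drum. Withdraw and return the spoon.

```bash
python3 -m jog '[[1,0,3,0,0,0,0],[1,0,6,0,0,0,0],[1,0,6,-10,0,0,0],[1,0,6,-40,0,0,0],[1,0,6,-90,0,0,0]]'; python3 -m jog '[[1,0,0,-30,0,0,0],[1,0,0,-30,0,0,0]]'
python3 - <<'E'
from h import *
delta([.5642,-.1588,.25],-74.6)
s=snapshot("wrist");W=world(s);o=get_obs();R=Ro.from_rotvec(o["tcp_rot"]).as_matrix();T=((W-o["tool_pos"])@R)*1000
k=(abs(T[...,0])<20)&(abs(T[...,1])<20)
for n,a,b in(("collar",24,34),("blade",36,75)):
    c=(T[...,2]>a)&(T[...,2]<b)&k;print(n,c.sum(),[np.percentile(T[c][:,i],[0,5,50,95,100]).round(1) for i in range(3)])
c=(T[...,2]>36)&(T[...,2]<75)&k
print("tilt",[(z,T[c&(abs(T[...,2]-z)<4)][:,:2].mean(0).round(1)) for z in(54,62)])
E
```

```text
time_s: 26.45
tool_pos: [0.5435, 0.1847, 0.218]
tcp_rot: [-3.132, -0.232, 0.009]
force: [0.9, 0.1, -0.4]
grip_width: 0.0177
time_s: 26.7
tool_pos: [0.5467, 0.1853, 0.253]
tcp_rot: [-3.131, -0.232, -0.01]
force: [0.9, 0.6, -0.8]
grip_width: 0.0179
shift [-33.3 342.9   2.2]
axes x [0.989 0.147 0.006] y [ 0.147 -0.989 -0.002] z [ 0.006  0.003 -1.   ]
turn -74.6 [-0.08 -0.37 -6.94]
turn 105.4 [-5.6000e-01  1.2000e-01  1.7306e+02]
q [ 0.23 -0.05  1.8   0.    1.39  1.66]
collar 542 [array([ 4.4,  6.9, 11.2, 12.4, 12.8]), array([-13.5, -11.9,  -0.9,  10.4,  12. ]), array([24. , 24.1, 24.8, 28.2, 29.3])]
blade 71 [array([3.7, 4. , 4.4, 4.8, 5. ]), array([-2.6, -2.5, -0.9,  1.2,  1.2]), array([48.2, 49.6, 55. , 60.7, 62. ])]
tilt [(54, array([ 4.4, -0.7])), (62, array([ 4.4, -0.8]))]
```

```bash
python3 -m jog '[[1,-33.5,343,3,0,0,-7],[1,-33.5,343,3,0,0,-7],[1,-33.5,343,3,0,0,-7],[1,-33.5,343,3,0,0,-7],[1,-33.5,343,3,0,0,-7]]'; python3 -m jog '[[1,-3,30,0,0,0,0],[1,-3,30,0,0,0,0]]'; python3 -c "
from h import *
delta([.5642,-.1588,.25],-74.6)"
```

```text
time_s: 27.38
tool_pos: [0.5596, -0.1291, 0.2434]
tcp_rot: [-3.11, -0.422, 0.006]
force: [0.8, -0.1, -0.7]
grip_width: 0.0175
time_s: 27.62
tool_pos: [0.5648, -0.159, 0.2432]
tcp_rot: [-3.111, -0.416, 0.007]
force: [0.6, 0.8, -1.4]
grip_width: 0.0182
shift [-0.6 -0.4 -6.8]
axes x [ 0.965  0.263 -0.004] y [ 0.263 -0.965 -0.003] z [-0.005  0.002 -1.   ]
turn -74.6 [-0.2   0.22 -0.16]
turn 105.4 [  0.35   0.31 179.84]
q [-0.37 -0.02  1.78  0.    1.38  0.94]
```

```bash
python3 -m jog '[[1,-0.6,-0.3,40,0,0,0],[1,-0.6,-0.3,80,0,0,0],[1,-0.6,-0.3,80,0,0,0],[1,-0.6,-0.3,80,0,0,0],[1,-0.6,-0.3,80,0,0,0]]'
python3 - <<'E'
from h import *
delta([.5642,-.1588,.0788],-74.6)
s=snapshot("wrist");W=world(s);o=get_obs();R=Ro.from_rotvec(o["tcp_rot"]).as_matrix();T=((W-o["tool_pos"])@R)*1000
k=(abs(T[...,0])<20)&(abs(T[...,1])<20)
for n,a,b in(("collar",22,34),("blade",36,75)):
    c=(T[...,2]>a)&(T[...,2]<b)&k;print(n,c.sum(),[np.percentile(T[c][:,i],[0,5,50,95,100]).round(1) for i in range(3)])
P=W[(abs(W[...,2]-.046)<.003)];P=P[np.hypot(P[:,0]-.564,P[:,1]+.159)<.06]
r=cv2.minAreaRect((P[:,:2]*1000).astype(np.float32));print(r,((np.array([*r[0],46])/1000-o["tool_pos"])@R*1000).round(1))
save(s,"pics/w7.png")
E
```

```text
time_s: 28.25
tool_pos: [0.5667, -0.1576, 0.1689]
tcp_rot: [3.111, 0.422, 0.005]
force: [0.0, 0.3, -1.1]
grip_width: 0.018
shift [-3.   0.3 90.1]
axes x [0.964 0.267 0.003] y [ 0.267 -0.964  0.002] z [ 0.004 -0.001 -1.   ]
turn -74.6 [ 0.12 -0.18  0.06]
turn 105.4 [   0.28    0.19 -179.94]
q [-0.36  0.04  1.86  0.    1.25  0.94]
collar 854 [array([ 3. ,  5.7,  9.1, 11.3, 11.7]), array([-13.2, -11.4,  -0.4,  10.2,  12.2]), array([22.2, 23.2, 27.2, 30.6, 32.2])]
blade 71 [array([2.4, 2.6, 3. , 3.4, 3.7]), array([-2.4, -2.4, -0.3,  1.3,  1.4]), array([51.3, 52.2, 57.9, 64.3, 65. ])]
((564.0192260742188, -159.96006774902344), (60.58423614501953, 60.22288513183594), 15.391610145568848) [ -3.5   1.2 122.8]
```

View pics/w7.png

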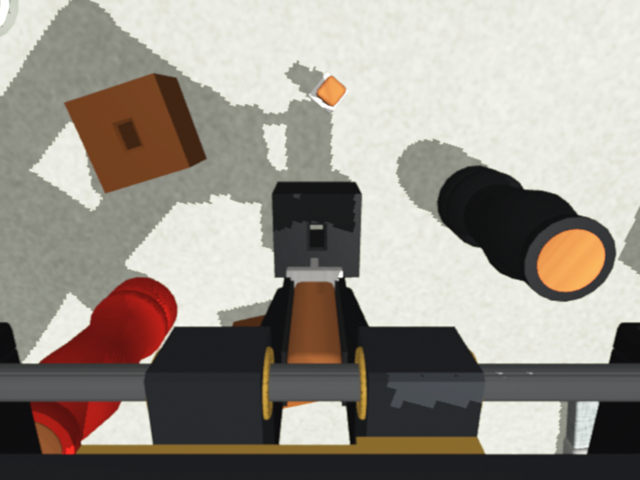

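The picture shows the rack's hole (317,236) narrow along the jaws, which confirms the grip direction, and the spoon unchanged in the grip. Lower it on the average of the pickup-pose and camera offsets.

```bash
python3 -m jog '[[1,-1.5,0.8,30,0,0,0],[1,-1.5,0.8,45,0,0,0],[1,-1.5,0.8,48,0,0,0],[1,-1.5,0.8,48,0,0,0],[1,-1.5,0.8,48,0,0,0]]'; python3 -c "
from h import *
delta([.5642,-.1588,.0788],-74.6)"
```

```text
time_s: 28.92
tool_pos: [0.5649, -0.159, 0.1197]
tcp_rot: [3.112, 0.422, 0.003]
force: [0.3, 0.5, -1.0]
grip_width: 0.0177
shift [-0.7 -0.5 40.9]
axes x [0.964 0.266 0.002] y [ 0.266 -0.964  0.001] z [ 0.002 -0.001 -1.   ]
turn -74.6 [ 0.06 -0.09  0.03]
turn 105.4 [ 1.4000e-01  1.0000e-01 -1.7997e+02]
q [-0.37  0.08  1.89  0.    1.16  0.94]
```

```bash
python3 -m jog '[[1,-0.3,-0.2,6,0,0,0],[1,-0.3,-0.2,12,0,0,0],[1,-0.3,-0.2,18,0,0,0],[1,-0.3,-0.2,24,0,0,0],[1,-0.3,-0.2,28,0,0,0]]'; python3 -m jog '[[1,0,0,4,0,0,0],[1,0,0,8,0,0,0],[1,0,0,10.5,0,0,0],[1,0,0,11.5,0,0,0],[1,0,0,11.5,0,0,0]]'
```

```text
time_s: 29.55
tool_pos: [0.5636, -0.1585, 0.0898]
tcp_rot: [-3.113, -0.422, 0.001]
force: [-0.3, -0.2, -1.8]
grip_width: 0.018
time_s: 30.18
tool_pos: [0.5639, -0.1586, 0.0791]
tcp_rot: [3.113, 0.422, 0.0]
force: [0.3, -0.0, -1.7]
grip_width: 0.0176
```

Nearly home without contact. Down until it just touches, then release.

```bash
python3 -m jog '[[1,0,0,0.4,0,0,0],[1,0,0,0.8,0,0,0],[1,0,0,0.8,0,0,0]]'; python3 -m jog '[[0.6,0,0,0.5,0,0,0],[0.2,0,0,0.5,0,0,0],[0,0,0,0.5,0,0,0],[0,0,0,0.5,0,0,0],[0,0,0,0.5,0,0,0]]'; python3 -m jog '[[0,0,0,0,0,0,0],[0,0,0,0,0,0,0],[0,0,0,-10,0,0,0],[0,0,0,-50,0,0,0],[0,0,0,-110,0,0,0]]'; python3 -m jog '[[0,0,0,-60,0,0,0],[0,0,0,-60,0,0,0],[0,0,0,-60,0,0,0],[0,0,0,-60,0,0,0]]'
python3 - <<'E'
from h import *
s=snapshot("wrist");W=world(s)
for z in(.046,.052,.114):
    P=W[(abs(W[...,2]-z)<.003)]; P=P[(abs(P[:,0]-.564)<.05)&(abs(P[:,1]+.159)<.05)]
    if len(P)>5: print(z,len(P),cv2.minAreaRect((P[:,:2]*1000).astype(np.float32)))
Z=W[...,2][(np.hypot(W[...,0]-.564,W[...,1]+.159)<.012)];print("top z",np.nanpercentile(Z,[95,99]))
s2=snapshot("scene");cv2.imwrite("pics/f.png",np.hstack([cv2.cvtColor(s["img"],cv2.COLOR_RGB2BGR)[::2,::2],cv2.cvtColor(s2["img"],cv2.COLOR_RGB2BGR)[100:340,180:500]]))
E
```

```text
time_s: 30.55
tool_pos: [0.564, -0.1587, 0.0788]
tcp_rot: [3.113, 0.422, 0.0]
force: [-1.8, -0.0, 3.5]
grip_width: 0.0177
time_s: 31.18
tool_pos: [0.5638, -0.1586, 0.0777]
tcp_rot: [-3.113, -0.422, -0.0]
force: [0.1, -1.1, -0.3]
grip_width: 0.0621
time_s: 31.8
tool_pos: [0.5624, -0.1581, 0.1872]
tcp_rot: [-3.111, -0.421, 0.006]
force: [0.1, -0.5, 0.3]
grip_width: 0.0946
time_s: 32.3
tool_pos: [0.5629, -0.1583, 0.2455]
tcp_rot: [-3.111, -0.421, 0.005]
force: [-0.4, -1.0, -0.1]
grip_width: 0.0954
0.046 3554 ((563.9812622070312, -160.01905822753906), (60.484004974365234, 60.01132583618164), 15.57504653930664)
0.052 374 ((562.65087890625, -158.8384552001953), (25.492664337158203, 25.557117462158203), 15.717607498168945)
0.114 583 ((562.6033935546875, -158.78759765625), (17.719097137451172, 17.021215438842773), 15.013826370239258)
top z [0.11450022 0.11495246]
```

View pics/f.png

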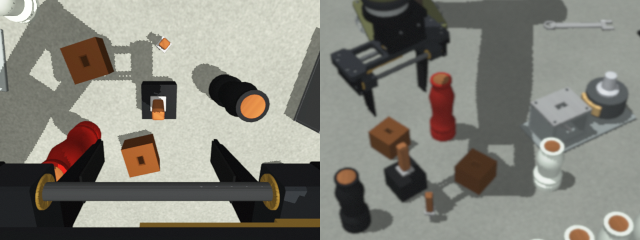

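The spoon is home: collar at 0.052, top at 0.114, upright at yaw 15.4°. The gripper is clear and the mills are standing. Hand in.

```bash
python3 -c "
from plant import *
print(sign_off(), get_obs()['time_s'])"
```

```text
the job is handed in; nothing more can be done
the job is handed in; nothing more can be done
```

The brake shoe now bears on the drum, and the larger spoon is back in its black rack, fully home and released. I handed the job in at about 32 s of the 67 s allowed.

- **Pushing the wheel:** It took four strokes at about 3–4 N. In the fourth the wheel stopped dead. I pressed on to about 14 N and it barely moved.
- **Shoe check:** The wrist camera showed the shoe had moved 9.05 mm, which is about 1.81 rad of the wheel. Measured at the stop, its face reads at the drum face, as far as the 2 mm calibration can tell. I did not measure the shoe again after withdrawing the spoon.
- **Spoon check:** The collar sits on the rack's top at 52 mm and the handle top is at 114 mm. The spoon stands upright in line with the rack.
- **Mill bodies:** In the last picture the mill bodies are standing and the gripper is clear; I did not re-measure their positions.

**What did not go smoothly:**
- **First grip:** It was across the wrong side of the blade, so I put the spoon back and regripped it a quarter turn round. That re-seating pressed on the rack with about 25 N in all (22 N straight down).
- **Grip force:** It was 60 N, the gripper's maximum, not the suggested 80 N.
- **Camera disagreement:** The scene and side cameras disagreed by about 9 mm, so I relied on the wrist camera.

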